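# Seat the finned divider in the sachet tray

### The arm

A 7-joint arm with a two-finger parallel gripper is mounted at the origin on the work surface. World frame = base frame: x ahead of the robot, y to its left, z up, the work surface at z = 0. Lengths are in m, angles in rad, forces in N, time in s.
With the tool pointing down it reaches from about 0.4 to 0.85 m from the base axis. Payload 4.5 kg.
Tool frame: the origin (TCP) lies on the centre line of the jaws, within the pads' length; the fingertips stand 11 mm ahead of it and the grasp point (between the pads) lies 8 mm behind it; z points along the fingers, y is the line along which they close (so a half turn about z gives the same grasp; the last joint's range is limited). The gripper opens to 88 mm and grips with 3 to 60 N. Pads are 18 mm wide; open, the fingers measure 123 mm over their backs; the gripper's body (75 mm by 187 mm) begins 45 mm behind the grasp point.
Start: joints at [-1.259, 0.689, -0.195, 1.565, 0.157, 0.902, -0.215], TCP at [0.171, 0.601, 0.25] pointing down, gripper open.
Joint ranges: [-3.01, 3.01], [-0.46, 2.08], [-1.47, 1.51], [0.13, 2.56], [-1, 4.14], [0.04, 2.09], [-2.66, 2.66]. Speed limits (rad/s): [2.57, 2.57, 3.14, 3.14, 3.14, 3.14, 3.14].

### API

Orientations are given as a unit quaternion [x, y, z, w].
In Python, from plant import * gives the robot as it stands. The module is installed in compiled form; this text tells all that it offers.
- The arm moves only by the tool send_rows, never from a script. Its argument "motion" is a list of rows, each an object of numbers: "x", "y", "z": the shift along the tool's x, y, z in cm; "rx", "ry", "rz": the turn, a rotation vector about the tool's x, y, z in rad; "jaw": the finger opening in cm, from 0 to 8.81. In form: [{"x": .., "y": .., "z": .., "rx": .., "ry": .., "rz": .., "jaw": ..}, ...]. A call has exactly 5 rows; each row shifts and turns the commanded pose from where the row before left it, along the tool's axes as they then stand; what a row does not reach is not made up. A row lasts 1/10 s, in which the tool goes at most 50 mm and 8.59 degrees, less where a joint would pass 70% of its speed; a pose out of reach is approached as far as the arm can. A call is refused whole if a number of a shift passes 5 or a number of a turn 0.15, either way. A call with a gripper value outside its range is refused whole. The fingers move at their own pace and stop on an object; "grip_force" is the grip in N (left out, the last holds). Time passes only in rows, so rows that do not move let the fingers close, or fill a call up. It gives the time, the measured TCP pose, the force, the opening and the grip force at its end, in the units of the state.
- get_state(): the state, without advancing time (a new reading comes with each control period).
- snapshot(name): name is "side" or "top" or "wrist"; returns a dict with "img" (384x512x3 uint8, red, green, blue), "vertical_fov" (degrees; the focal length in pixels is half the picture's height over the tangent of half this angle, whatever the lens; pixels are square), "cx", "cy" (the principal point, pixels), "extrinsics" (4x4, takes a point from camera to world coordinates). Camera axes: x right, y up, looking along -z (the intrinsics and any distortion apply to the point x, -y, -z); pixel columns grow to the right and rows downward; lengths in m; the calibration is good to about 2 mm. The wrist camera is an equidistant fisheye: a pixel r from the principal point sees the ray r / f radians off the axis. A picture is of the moment at which its call begins. There is no depth.
- finish_job(): hands the job in; it is judged then, once.
The state is a dict: "clock": time; "q": joint angles; "qd": joint speeds; "joint_torque": joint torques, N m; "tool_pos": TCP position; "eef_rot": TCP orientation; "contact_force": force on the tool from outside, world axes, zero at the start; "moment": the same for the moment, N m; "opening": opening from 0.0 (shut) to 1.0 (fully open); "finger_force": force on a finger pad.
Only numpy, scipy, OpenCV 4.12 (cv2) and the standard library are available. Lean on these libraries where they do the work, as an engineer would, in place of code of your own. Each camera call takes 0.05 s, during which the arm holds its last target. There are 200 camera calls.

### The job

Pick up the dark wooden divider by its brass handle and fit it into the slotted pale rail of the sachet tray, all five fins in their own slots at once, then press it fully home so that the brass lifter bar under the slots is pushed right down, and let go. The rail does not stand at an exact place in the tray, so feel for the slots and be gentle: never press on the tray with more than 40 N. Leave the jar, the tin and the bowl where they are.

Things in the scene. Friction and masses are not known exactly. Their poses are not given: they have to be found in the camera images.
- divider_mid (a point): Dark wooden comb-like divider standing on its fins, 96 mm tall, 150 to 310 g; point at its centre, 48 mm above the fin tips. Its x lies across the row of fins, y along it, z up; a half turn about z makes no difference. A spine 18 mm (x) by 112 mm (y) lies 46 to 54 mm above the tips.
- divider_tips (a point): Centre of the divider's underside, level with the fin tips. Five parallel upright fins, each 44 mm along x, 4 mm thick along y, 46 mm tall, with rounded tips, stand in a row at y = -48, -24, 0, 24 and 48 mm from here.
- divider_grip (a point): Place to grip the divider: on the axis of its upright brass handle block, 80 mm above the fin tips (32 mm above divider_mid). The block is 24 mm (x) by 30 mm (y) and stands on the spine, from 54 to 96 mm above the tips. Fingers have room on its x sides and, above the spine, on its y sides.
- tray: Brown wooden sachet tray, fixed to the counter, 90 mm (x) by 214 mm (y), walls 22 mm high. Origin: centre of its underside, at counter height; z up. In it lies a pale wooden rail, 66 mm (x) by 160 mm (y), top face 34 mm above this origin, always parallel to the tray and centred in x, wedged so tight that permitted forces cannot shift it.
- rail_level (a point): Point of the tray (not of the rail): above the tray's centre, level with the rail's top face. The rail's centre lies somewhere from -16 to +16 mm from here along the tray's y: not measured; see it in pictures or feel for it.
- rail_slots (a point): Same point again, for the slots: five in a row along y, 24 mm apart, the middle one at the rail's centre (so up to 16 mm from here), each 50 mm long in x and 6.2 mm wide in y. The rail's ends are solid for 28 mm, so the divider cannot go in one slot off. All slots are straight-sided, 22 mm deep when the lifter bar is down.
- lifter (a joint): Brass lifter bar seen at the bottom of the slots: how far it is pressed down, in m, 0 = up (its top 14 mm below the rail's top face), 0.008 = fully down against its stop (22 mm below the rail's top face). It has stiff friction, about 8 N plus 1.5 N per 10 mm/s, no spring, and stays where it is left; the fins push it down.
- jar_mid (a point): Amber glass jar with wooden cap, 72 mm across, 105 mm tall; point half-way up.
- tin_mid (a point): Red tin, 66 mm across, 90 mm tall; point half-way up.
- bowl_mid (a point): White bowl, 110 mm across, 45 mm tall; point half-way up.
Not all that is in view belongs to the job. Leave any blue look-alike of the part that bears divider_mid alone. There is more than one size of the tray; the one meant has the size given above.

How it is judged:
On the way, in this order (a step that is already met when the one before it is completed fails the run):
1. the divider is lifted at least 40 mm clear of the counter (height (world z) of divider_mid above 0.088 m), for 0.2 s.
2. all five fins are at least 6 mm down in the slots of the rail (x of divider_mid in the frame of tray between -0.012 and 0.012 m and y of divider_mid in the frame of tray between -0.022 and 0.022 m and z of divider_mid in the frame of tray below 0.076 m and angle between divider_mid's own z axis and vertical below 0.12 rad), for 0.1 s.
At the end, for the whole second after the job is handed in: The divider stands upright (within 0.06 rad) in the rail with all five fins in their slots, fully home (its centre 60 mm above the tray's origin, at most 2.5 mm higher), the lifter bar is pressed down (over 6.5 of 8 mm), and the divider is released (x of divider_mid in the frame of tray between -0.012 and 0.012 m and y of divider_mid in the frame of tray between -0.022 and 0.022 m and z of divider_mid in the frame of tray between 0.056 and 0.0625 m and angle between divider_mid's own z axis and vertical below 0.06 rad and value of joint lifter above 0.0065 m); the robot touches nothing.
It fails at once if the divider presses on the tray or its rail with more than 40 N (contact force between divider and tray above 40 N).
It fails at once if the gripper or arm presses on the tray with more than 40 N (contact force between any of the fingers, the arm and tray above 40 N).
It fails at once if the amber glass jar is shifted by more than 20 mm or tipped (distance of jar_mid from where it was at the start of the episode above 0.02 m or angle between jar_mid's own z axis and vertical above 0.3 rad).
It fails at once if the red tin is shifted by more than 20 mm or tipped (distance of tin_mid from where it was at the start of the episode above 0.02 m or angle between tin_mid's own z axis and vertical above 0.3 rad).
It fails at once if the white bowl is shifted by more than 20 mm or tipped (distance of bowl_mid from where it was at the start of the episode above 0.02 m or angle between bowl_mid's own z axis and vertical above 0.3 rad).
It also fails if it takes over 69 s, if anything falls off the work surface, if the arm or the gripper's body presses on something with over 40 N, if the wrist force passes 120 N, or if a joint passes its speed limit or range.

## Working session

There is one attempt and no reset: what is moved stays moved. The work goes in short steps, Python scripts to look and compute and a tool call to move; the robot and the scene stay as the last step left them, time stands still between calls to the robot, and variables do not carry over. Pictures are saved under pics/ and viewed, at most 10 in all, crops included, and the job is handed in when it is done.

Besides the shell and the picture viewer there is one more tool, called as name(argument=value, ...) on one line, values as JSON. send_rows: Moves the arm, as the interface text tells. Its arguments: {"type":"object","properties":{"motion":{"type":"array"},"grip_force":{"type":"number"}},"required":["motion"]}

```bash
mkdir -p pics; python3 - <<'E'
from plant import *
import cv2,pickle
s=get_state();print({k:s[k] for k in('clock','tool_pos','eef_rot','contact_force','opening')})
d={}
for n in('side','top'):
    d[n]=snapshot(n);cv2.imwrite(f'pics/{n}0.png',d[n]['img'][...,::-1])
    print(n,d[n]['vertical_fov'],d[n]['cx'],d[n]['cy'],d[n]['extrinsics'])
pickle.dump(d,open('d0.pkl','wb'))
E
```

```text
{'clock': 0.0, 'tool_pos': array([0.1712508 , 0.60044651, 0.24891912]), 'eef_rot': array([ 1.38404311e-01,  9.90375388e-01, -9.12387731e-04, -7.49125143e-05]), 'contact_force': array([-0.40858901,  0.19367423, -0.52643461]), 'opening': 0.997702469509206}
side 57.75925432547794 258.36940996406395 191.28512413323222 [[-9.89565168e-01  9.60637193e-02 -1.07389663e-01  4.52141611e-01]
 [-1.44085782e-01 -6.58430783e-01  7.38720646e-01  6.52347749e-01]
 [ 2.55592982e-04  7.46485543e-01  6.65401584e-01  6.83984030e-01]
 [ 0.00000000e+00  0.00000000e+00  0.00000000e+00  1.00000000e+00]]
top 51.063677875672354 257.96964036210267 189.93935163946531 [[-0.00641319  0.98019059 -0.19795273  0.38817252]
 [-0.99995869 -0.00501109  0.00758312  0.0044089 ]
 [ 0.00644095  0.19799318  0.98018223  0.9262563 ]
 [ 0.          0.          0.          1.        ]]
```

View pics/top0.png

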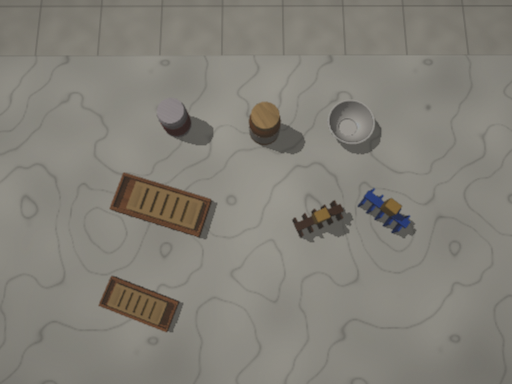

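View pics/side0.png

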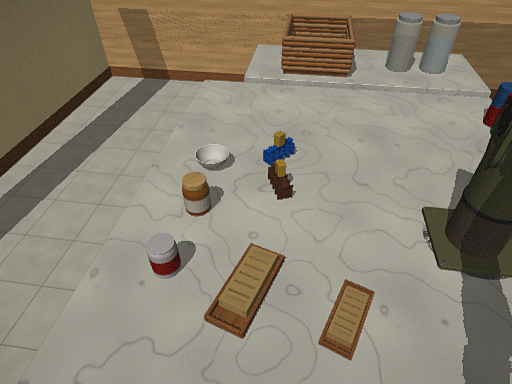

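The top view shows two divider candidates: dark at (320,216) and a blue decoy at (386,210). It shows two trays: the large one at (161,205) and a small one at (139,304). I choose the dark divider and the larger tray, and will check the sizes in one enlarged crop.

```bash
cat >h.py <<'E'
import numpy as np,cv2,pickle
def ray(c,u,v,fish=False):
    f=192/np.tan(np.radians(c['vertical_fov'])/2)
    a=np.array([u-c['cx'],v-c['cy']]);
    if fish:
        r=np.hypot(*a);t=r/f;k=np.sin(t)/max(r,1e-9);d=np.array([a[0]*k,-a[1]*k,-np.cos(t)])
    else: d=np.array([a[0]/f,-a[1]/f,-1])
    E=c['extrinsics'];return E[:3,3],E[:3,:3]@d
def at(c,u,v,z,fish=False):
    o,d=ray(c,u,v,fish);return o+d*(z-o[2])/d[2]
E
python3 - <<'E'
from h import *
d=pickle.load(open('d0.pkl','rb'));t=d['top'];i=t['img'][...,::-1]
a=cv2.resize(i[160:250,100:220],None,fx=3.3,fy=3.3,interpolation=2);b=cv2.resize(i[180:250,280:360],(396,297),interpolation=2)
print(a.shape)
cv2.imwrite('pics/crop1.png',np.hstack([a,b]))
cv2.imwrite
for n,p in dict(big=[(125,175),(211,207),(197,236),(110,205)],small=[(113,277),(179,305),(168,331),(100,302)]).items():
    P=np.array([at(t,*q,.022)[:2] for q in p]);print(n,P.round(3).tolist(),np.linalg.norm(P-np.roll(P,1,0),axis=1).round(3),P.mean(0))
E
```

```text
(297, 396, 3)
big [[0.608, 0.304], [0.532, 0.104], [0.466, 0.135], [0.538, 0.334]] [0.076 0.213 0.072 0.212] [0.53576769 0.21927058]
small [[0.378, 0.317], [0.317, 0.17], [0.264, 0.192], [0.325, 0.341]] [0.058 0.158 0.058 0.161] [0.32084985 0.2550575 ]
```

View pics/crop1.png

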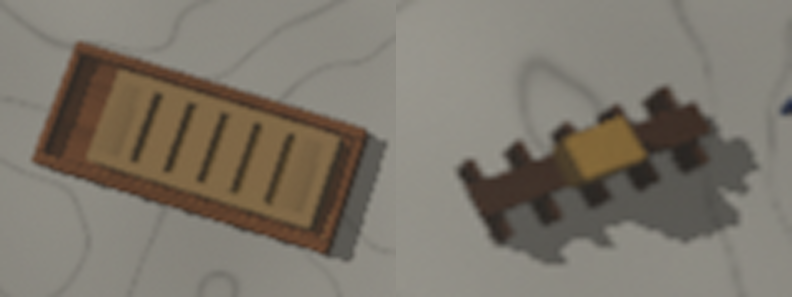

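The left crop shows the tray with five slots; its middle slot is near crop (213,148). The right crop shows the dark divider: spine ends near (482,195) and (708,119), handle top near (602,150).

```bash
python3 - <<'E'
from h import *
d=pickle.load(open('d0.pkl','rb'));t=d['top']
A=lambda x,y,z:at(t,100+x/3.3-.35,160+y/3.3-.35,z)[:2]
B=lambda x,y,z:at(t,280+(x-396)/4.95-.4,180+y/4.243-.4,z)[:2]
P=np.array([A(*q,.022) for q in[(78,42),(368,130),(328,253),(35,158)]])
print(np.linalg.norm(P-np.roll(P,1,0),axis=1),P.mean(0));e=(P[0]+P[3]-P[1]-P[2]);e/=np.linalg.norm(e);print('tray y dir',e,np.arctan2(*e[::-1]))
s1,s5=A(146.5,127,.034),A(280,168.5,.034);print('slots',s1,s5,(s1+s5)/2,np.linalg.norm(s1-s5),'off',((s1+s5)/2-P.mean(0))@e,np.arctan2(*(s1-s5)[::-1]))
a,b=B(482,195,.054),B(708,119,.054);print('spine',a,b,(a+b)/2,np.linalg.norm(a-b),np.degrees(np.arctan2(*(a-b)[::-1])))
h=np.array([B(*q,.096) for q in[(556,147),(624,115),(648,152),(578,187)]]);print('handle',h.mean(0),np.linalg.norm(h-np.roll(h,1,0),axis=1))
E
```

```text
[0.08560685 0.21362258 0.08850452 0.21336273] [0.54028544 0.21894326]
tray y dir [0.30439949 0.95254446] 1.26148839247774
slots [0.55085761 0.2540953 ] [0.52177271 0.16228279] [0.53631516 0.20818904] 0.09630923707466148 off -0.011452419082017938 1.2640117834836468
spine [ 0.48481385 -0.0867177 ] [ 0.52368461 -0.18811648] [ 0.50424923 -0.13741709] 0.10859395817839433 110.97410292671638
handle [ 0.50192959 -0.13323791] [0.02153596 0.03325007 0.02067749 0.03459544]
```

send_rows(motion=[{"x": -3.5,"y": -2.1},{"x": -3.5,"y": -2.1},{"x": -3.5,"y": -2.1},{"x": -3.5,"y": -2.1},{"x": -3.5,"y": -2.1}])

```text
schema error: expected keys x, y, z, rx, ry, rz, jaw
```

send_rows(motion=[{"x": -3.5,"y": -2.1},{"x": -3.5,"y": -2.1},{"x": -3.5,"y": -2.1},{"x": -3.5,"y": -2.1},{"x": -3.5,"y": -2.1}])

```text
schema error: expected keys x, y, z, rx, ry, rz, jaw
```

send_rows(motion=[{"x": -1.7,"y": -4},{"x": -1.7,"y": -4},{"x": -1.7,"y": -4},{"x": -1.7,"y": -4},{"x": -1.7,"y": -4}])

```text
schema error: expected keys x, y, z, rx, ry, rz, jaw
```

send_rows(motion=[{"x": -1.7,"y": -4},{"x": -1.7,"y": -4},{"x": -1.7,"y": -4},{"x": -1.7,"y": -4},{"x": -1.7,"y": -4}])

```text
schema error: expected keys x, y, z, rx, ry, rz, jaw
```

send_rows(motion=[{"rz": -0.13},{"rz": -0.13},{"rz": -0.13},{"rz": -0.13},{"rz": -0.13}])

```text
schema error: expected keys x, y, z, rx, ry, rz, jaw
```

All keys are required.

send_rows(motion=[{"x": -3.5,"y": -2.1,"z": 0,"rx": 0,"ry": 0,"rz": 0,"jaw": 8.8},{"x": -3.5,"y": -2.1,"z": 0,"rx": 0,"ry": 0,"rz": 0,"jaw": 8.8},{"x": -3.5,"y": -2.1,"z": 0,"rx": 0,"ry": 0,"rz": 0,"jaw": 8.8},{"x": -3.5,"y": -2.1,"z": 0,"rx": 0,"ry": 0,"rz": 0,"jaw": 8.8},{"x": -3.5,"y": -2.1,"z": 0,"rx": 0,"ry": 0,"rz": 0,"jaw": 8.8}])

```text
clock: 0.6
tool_pos: [0.3117, 0.4506, 0.2494]
eef_rot: [0.138, 0.99, -0.0, -0.0]
contact_force: [1.0, 0.3, -0.0]
opening: 1.001
finger_force: 0.0
```

send_rows(motion=[{"x": -3.5,"y": -2.1,"z": 0,"rx": 0,"ry": 0,"rz": 0,"jaw": 8.8},{"x": -3.5,"y": -2.1,"z": 0,"rx": 0,"ry": 0,"rz": 0,"jaw": 8.8},{"x": -3.5,"y": -2.1,"z": 0,"rx": 0,"ry": 0,"rz": 0,"jaw": 8.8},{"x": -3.5,"y": -2.1,"z": 0,"rx": 0,"ry": 0,"rz": 0,"jaw": 8.8},{"x": -3.5,"y": -2.1,"z": 0,"rx": 0,"ry": 0,"rz": 0,"jaw": 8.8}])

```text
clock: 1.1
tool_pos: [0.4512, 0.3016, 0.2495]
eef_rot: [0.138, 0.99, -0.0, -0.0]
contact_force: [-0.2, 0.4, 0.0]
opening: 0.999
finger_force: 0.0
```

send_rows(motion=[{"x": -1.7,"y": -4,"z": 0,"rx": 0,"ry": 0,"rz": 0,"jaw": 8.8},{"x": -1.7,"y": -4,"z": 0,"rx": 0,"ry": 0,"rz": 0,"jaw": 8.8},{"x": -1.7,"y": -4,"z": 0,"rx": 0,"ry": 0,"rz": 0,"jaw": 8.8},{"x": -1.7,"y": -4,"z": 0,"rx": 0,"ry": 0,"rz": 0,"jaw": 8.8},{"x": -1.7,"y": -4,"z": 0,"rx": 0,"ry": 0,"rz": 0,"jaw": 8.8}])

```text
clock: 1.6
tool_pos: [0.4771, 0.0857, 0.2495]
eef_rot: [0.138, 0.99, -0.0, -0.0]
contact_force: [0.4, -0.8, -0.2]
opening: 0.997
finger_force: 0.0
```

send_rows(motion=[{"x": -1.7,"y": -4,"z": 0,"rx": 0,"ry": 0,"rz": 0,"jaw": 8.8},{"x": -1.7,"y": -4,"z": 0,"rx": 0,"ry": 0,"rz": 0,"jaw": 8.8},{"x": -1.7,"y": -4,"z": 0,"rx": 0,"ry": 0,"rz": 0,"jaw": 8.8},{"x": -1.7,"y": -4,"z": 0,"rx": 0,"ry": 0,"rz": 0,"jaw": 8.8},{"x": -1.7,"y": -4,"z": 0,"rx": 0,"ry": 0,"rz": 0,"jaw": 8.8}])

```text
clock: 2.1
tool_pos: [0.5039, -0.13, 0.2495]
eef_rot: [0.138, 0.99, 0.0, -0.0]
contact_force: [0.3, 0.5, 0.1]
opening: 1.001
finger_force: 0.0
```

send_rows(motion=[{"x": 0,"y": 0,"z": 0,"rx": 0,"ry": 0,"rz": -0.13,"jaw": 8.8},{"x": 0,"y": 0,"z": 0,"rx": 0,"ry": 0,"rz": -0.13,"jaw": 8.8},{"x": 0,"y": 0,"z": 0,"rx": 0,"ry": 0,"rz": -0.13,"jaw": 8.8},{"x": 0,"y": 0,"z": 0,"rx": 0,"ry": 0,"rz": -0.13,"jaw": 8.8},{"x": 0,"y": 0,"z": 0,"rx": 0,"ry": 0,"rz": -0.13,"jaw": 8.8}])

```text
clock: 2.6
tool_pos: [0.5039, -0.1283, 0.2494]
eef_rot: [-0.188, 0.982, 0.0, -0.0]
contact_force: [0.5, -0.5, 0.2]
opening: 0.999
finger_force: 0.0
```

```bash
python3 - <<'E'
from plant import *
from h import *
w=snapshot('wrist');pickle.dump(w,open('w1.pkl','wb'))
print(w['vertical_fov'],w['cx'],w['cy'],w['extrinsics'].round(3).tolist())
cv2.imwrite('pics/w1.png',cv2.resize(w['img'][...,::-1],(800,600)))
E
```

```text
65.70646984690485 251.68989720515805 189.61790732937843 [[-0.369, -0.886, -0.28, 0.43], [0.93, -0.351, -0.112, -0.158], [0.001, -0.301, 0.953, 0.384], [0.0, 0.0, 0.0, 1.0]]
```

View pics/w1.png

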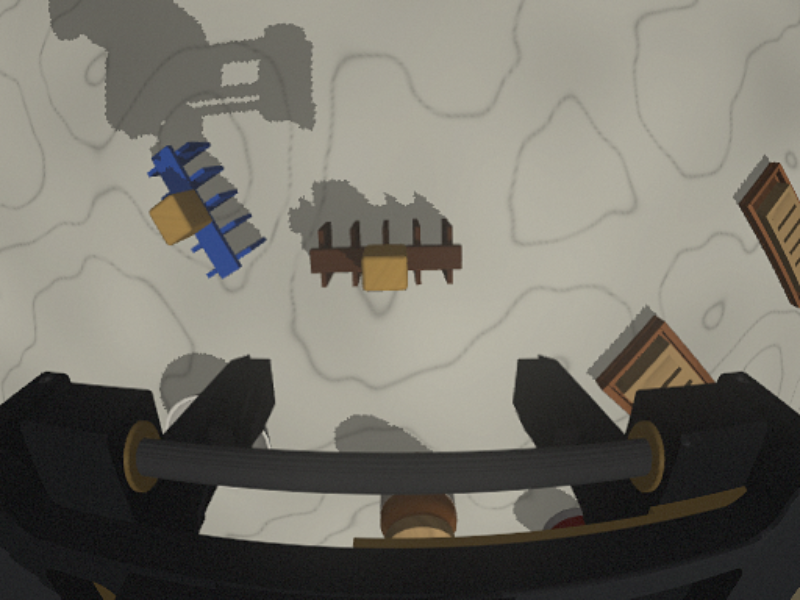

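The wrist view shows the dark divider: spine ends at (311,260) and (461,256), handle top face centred at (385,273). The blue one sits well to the left at (195,210).

```bash
python3 - <<'E'
from plant import *
from h import *
w=pickle.load(open('w1.pkl','rb'))
B=lambda x,y,z:at(w,x*.64-.2,y*.64-.2,z,True)[:2]
a,b=B(311,260,.054),B(461,256,.054);print('spine',a,b,(a+b)/2,np.linalg.norm(a-b),np.degrees(np.arctan2(*(b-a)[::-1])))
h=np.array([B(*q,.096) for q in[(363,255),(407,255),(407,290),(363,290)]]);print('handle',h.mean(0),np.linalg.norm(h-np.roll(h,1,0),axis=1))
from scipy.spatial.transform import Rotation as R
s=get_state();M=R.from_quat(s['eef_rot']).as_matrix();print('tool y',np.degrees(np.arctan2(M[1,1],M[0,1])))
for t in (h.mean(0),(a+b)/2): print((M.T@(np.r_[t,.072]-s['tool_pos'])*100).round(2))
E
```

```text
spine [ 0.52314113 -0.18579387] [ 0.47984502 -0.08445709] [ 0.50149307 -0.13512548] 0.11019843948948684 113.13458687083572
handle [ 0.50176004 -0.13484902] [0.02322396 0.02793632 0.02319714 0.0285268 ]
tool y 111.87829198234785
[ 0.42 -0.53 17.73]
[ 0.46 -0.54 17.73]
```

send_rows(motion=[{"x": 0.4,"y": -0.5,"z": 3,"rx": 0,"ry": 0,"rz": -0.01,"jaw": 8.8},{"x": 0,"y": 0,"z": 4,"rx": 0,"ry": 0,"rz": 0,"jaw": 8.8},{"x": 0,"y": 0,"z": 4,"rx": 0,"ry": 0,"rz": 0,"jaw": 8.8},{"x": 0,"y": 0,"z": 2,"rx": 0,"ry": 0,"rz": 0,"jaw": 8.8},{"x": 0,"y": 0,"z": 1,"rx": 0,"ry": 0,"rz": 0,"jaw": 8.8}])

```text
clock: 3.15
tool_pos: [0.501, -0.1341, 0.1076]
eef_rot: [-0.189, 0.982, 0.001, -0.002]
contact_force: [-0.3, 0.1, -0.5]
opening: 0.999
finger_force: 0.0
```

send_rows(motion=[{"x": 0,"y": 0,"z": 1.2,"rx": 0,"ry": 0,"rz": 0,"jaw": 8.8},{"x": 0,"y": 0,"z": 1.2,"rx": 0,"ry": 0,"rz": 0,"jaw": 8.8},{"x": 0,"y": 0,"z": 0.8,"rx": 0,"ry": 0,"rz": 0,"jaw": 8.8},{"x": 0,"y": 0,"z": 0.5,"rx": 0,"ry": 0,"rz": 0,"jaw": 8.8},{"x": 0,"y": 0,"z": 0,"rx": 0,"ry": 0,"rz": 0,"jaw": 8.8}])

```text
clock: 3.65
tool_pos: [0.5022, -0.1342, 0.0724]
eef_rot: [-0.19, 0.982, 0.0, -0.0]
contact_force: [0.9, 0.3, -0.4]
opening: 1.0
finger_force: 0.0
```

send_rows(grip_force=20, motion=[{"x": 0,"y": 0,"z": 0,"rx": 0,"ry": 0,"rz": 0,"jaw": 5},{"x": 0,"y": 0,"z": 0,"rx": 0,"ry": 0,"rz": 0,"jaw": 4},{"x": 0,"y": 0,"z": 0,"rx": 0,"ry": 0,"rz": 0,"jaw": 3.4},{"x": 0,"y": 0,"z": 0,"rx": 0,"ry": 0,"rz": 0,"jaw": 3},{"x": 0,"y": 0,"z": 0,"rx": 0,"ry": 0,"rz": 0,"jaw": 2}])

```text
clock: 4.15
tool_pos: [0.5024, -0.1343, 0.0728]
eef_rot: [-0.19, 0.982, -0.0, 0.0]
contact_force: [0.3, 0.3, -0.4]
opening: 0.568
finger_force: 0.0
```

send_rows(grip_force=50, motion=[{"x": 0,"y": 0,"z": 0,"rx": 0,"ry": 0,"rz": 0,"jaw": 2},{"x": 0,"y": 0,"z": 0,"rx": 0,"ry": 0,"rz": 0,"jaw": 2},{"x": 0,"y": 0,"z": 0,"rx": 0,"ry": 0,"rz": 0,"jaw": 2},{"x": 0,"y": 0,"z": 0,"rx": 0,"ry": 0,"rz": 0,"jaw": 2},{"x": 0,"y": 0,"z": 0,"rx": 0,"ry": 0,"rz": 0,"jaw": 2}])

```text
clock: 4.65
tool_pos: [0.5023, -0.1343, 0.0727]
eef_rot: [-0.19, 0.982, -0.0, 0.0]
contact_force: [0.9, -0.5, 1.0]
opening: 0.334
finger_force: 49.9
```

send_rows(motion=[{"x": 0,"y": 0,"z": -0.5,"rx": 0,"ry": 0,"rz": 0,"jaw": 2},{"x": 0,"y": 0,"z": -2,"rx": 0,"ry": 0,"rz": 0,"jaw": 2},{"x": 0,"y": 0,"z": -3,"rx": 0,"ry": 0,"rz": 0,"jaw": 2},{"x": 0,"y": 0,"z": -3,"rx": 0,"ry": 0,"rz": 0,"jaw": 2},{"x": 0,"y": 0,"z": -2.5,"rx": 0,"ry": 0,"rz": 0,"jaw": 2}])

```text
clock: 5.15
tool_pos: [0.502, -0.1341, 0.1842]
eef_rot: [-0.19, 0.982, 0.0, 0.0]
contact_force: [1.5, 0.4, -2.2]
opening: 0.34
finger_force: 49.9
```

```bash
cat >>h.py <<'E'
from scipy.spatial.transform import Rotation as R
def go(s,x,y,z,yaw):
    M=R.from_quat(s['eef_rot']).as_matrix();ty=np.degrees(np.arctan2(M[1,1],M[0,1]))
    print('tool y deg',ty.round(2),'rz',np.radians(ty-yaw).round(4),'tilt',M[:2,2].round(4),'shift cm',(M.T@(np.array([x,y,z])-s['tool_pos'])*100).round(2),'F',s['contact_force'].round(2),'Mo',s['moment'].round(2),'pos',s['tool_pos'].round(4))
E
python3 - <<'E'
from plant import *
from h import *
go(get_state(),.5363,.2082,.17,72.4)
E
```

```text
tool y deg 111.91 rz 0.6896 tilt [0.     0.0002] shift cm [-15.96  30.48   1.43] F [ 1.45  0.45 -2.18] Mo [ 0.02 -0.01  0.01] pos [ 0.502  -0.1341  0.1842]
```

send_rows(motion=[{"x": -1,"y": 2,"z": 0,"rx": 0,"ry": 0,"rz": 0,"jaw": 2},{"x": -2,"y": 3.8,"z": 0,"rx": 0,"ry": 0,"rz": 0,"jaw": 2},{"x": -2,"y": 3.8,"z": 0,"rx": 0,"ry": 0,"rz": 0,"jaw": 2},{"x": -2,"y": 3.8,"z": 0,"rx": 0,"ry": 0,"rz": 0,"jaw": 2},{"x": -2,"y": 3.8,"z": 0,"rx": 0,"ry": 0,"rz": 0,"jaw": 2}])

```text
clock: 5.65
tool_pos: [0.5211, 0.0604, 0.1828]
eef_rot: [-0.19, 0.982, 0.0, -0.0]
contact_force: [0.5, -0.5, -2.4]
opening: 0.337
finger_force: 49.9
```

send_rows(motion=[{"x": -2,"y": 3.8,"z": 0,"rx": 0,"ry": 0,"rz": 0,"jaw": 2},{"x": -2,"y": 3.8,"z": 0,"rx": 0,"ry": 0,"rz": 0,"jaw": 2},{"x": -1.5,"y": 2.9,"z": 0,"rx": 0,"ry": 0,"rz": 0,"jaw": 2},{"x": -1,"y": 1.9,"z": 0,"rx": 0,"ry": 0,"rz": 0,"jaw": 2},{"x": -0.5,"y": 1,"z": 0,"rx": 0,"ry": 0,"rz": 0,"jaw": 2}])

```text
clock: 6.15
tool_pos: [0.5358, 0.2122, 0.1828]
eef_rot: [-0.192, 0.981, 0.001, -0.0]
contact_force: [-0.6, 0.4, -2.5]
opening: 0.336
finger_force: 49.9
```

send_rows(motion=[{"x": 0,"y": 0,"z": 0,"rx": 0,"ry": 0,"rz": 0.14,"jaw": 2},{"x": 0,"y": 0,"z": 0,"rx": 0,"ry": 0,"rz": 0.14,"jaw": 2},{"x": 0,"y": 0,"z": 0,"rx": 0,"ry": 0,"rz": 0.14,"jaw": 2},{"x": 0,"y": 0,"z": 0,"rx": 0,"ry": 0,"rz": 0.14,"jaw": 2},{"x": 0,"y": 0,"z": 0,"rx": 0,"ry": 0,"rz": 0.13,"jaw": 2}])

```text
clock: 6.65
tool_pos: [0.5362, 0.2078, 0.1826]
eef_rot: [0.157, 0.988, -0.001, -0.0]
contact_force: [0.1, 1.0, -1.6]
opening: 0.336
finger_force: 49.9
```

```bash
python3 - <<'E'
from plant import *
from h import *
w=snapshot('wrist');pickle.dump(w,open('w2.pkl','wb'))
cv2.imwrite('pics/w2.png',cv2.resize(w['img'][...,::-1],(800,600)))
go(get_state(),.5363,.2082,.17,72.4)
E
```

```text
tool y deg 71.73 rz -0.0118 tilt [-0.0009 -0.0011] shift cm [-0.01  0.01  1.27] F [-1.05 -0.01 -0.93] Mo [-0.   -0.05 -0.01] pos [0.5362 0.2081 0.1827]
```

View pics/w2.png

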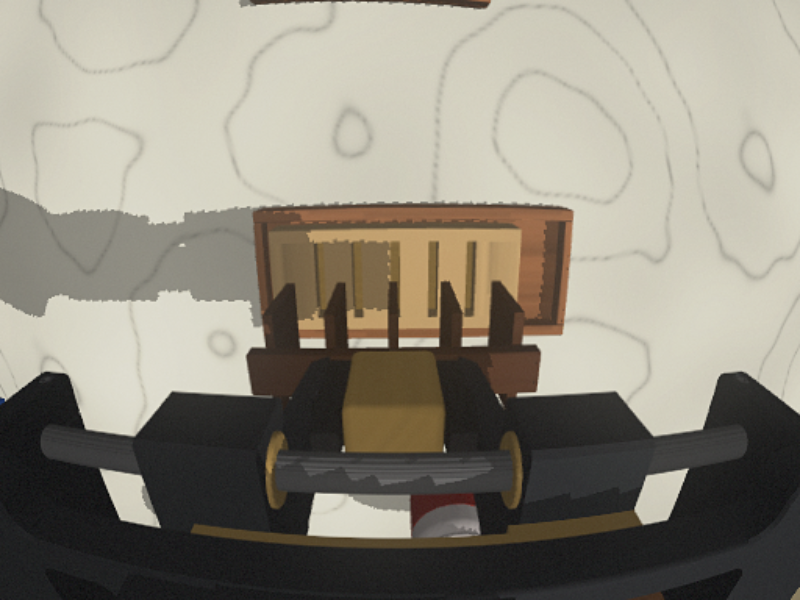

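The wrist view shows the held divider above the big tray. The slots are near x=319, 357, 394, 432 and 470 (y 243–318), and the fin tips near x=289, 340, 393, 446 and 498 (y≈283). An enlarged crop will give finer pixels.

```bash
python3 - <<'E'
from h import *
w=pickle.load(open('w2.pkl','rb'))
c=w['img'][125:225,155:355,::-1];c=cv2.convertScaleAbs(c,alpha=1.5,beta=10);cv2.imwrite('pics/w2c.png',cv2.resize(c,(800,400),interpolation=cv2.INTER_CUBIC))
E
```

```text
(no output)
```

View pics/w2c.png

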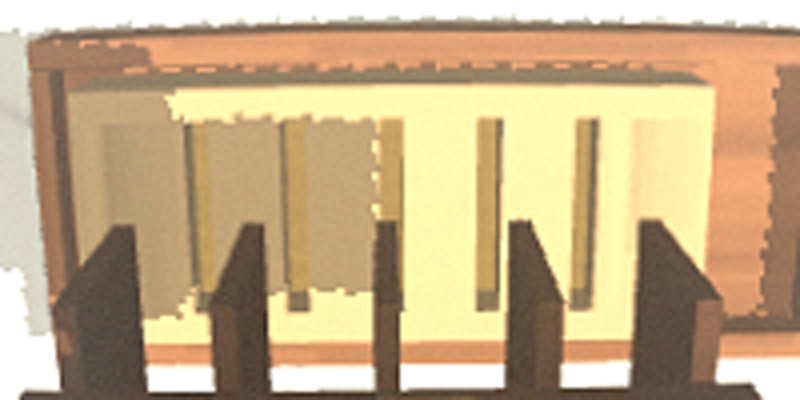

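In the crop the slots at mid-length are at x≈200, 297, 391, 489 and 585 (rims y 119–310). The fin tip ends are at x≈122, 254, 387, 520 and 649, y≈223.

```bash
cat > m.py <<'E'
from h import *
def rel(w,s,off,sc,slots,tips,zt):
    A=lambda x,y,z:at(w,off[0]+x/sc-.4,off[1]+y/sc-.4,z,True)
    M=R.from_quat(s['eef_rot']).as_matrix();T=lambda p:(M.T@(p-s['tool_pos'])*1000)[:2].round(1)
    for n,L,z in(('slots',slots,.034),('tips',tips,zt)):
        P=[A(*q,z) for q in L];print(n,[T(p).tolist() for p in P]);print(' mean world',np.mean(P,0).round(4),'tool',T(np.mean(P,0)))
E
python3 - <<'E'
from plant import *
from m import *
w=pickle.load(open('w2.pkl','rb'));s=get_state()
rel(w,s,(155,125),4,[(198,119),(295,119),(391,119),(490,119),(589,119),(205,310),(299,310),(391,310),(488,310),(581,310)],[(122,225),(254,223.5),(387,221),(520,221),(649,220)],s['tool_pos'][2]-.0725)
E
```

```text
slots [[25.3, -47.5], [25.2, -23.6], [25.2, -0.4], [25.4, 23.6], [25.8, 48.0], [-24.2, -47.6], [-24.0, -23.5], [-23.9, -0.1], [-23.8, 24.5], [-23.7, 48.5]]
 mean world [0.5355 0.2083 0.034 ] tool [0.7 0.2]
tips [[20.0, -50.0], [20.4, -25.4], [20.9, -1.2], [21.1, 23.0], [21.5, 46.9]]
 mean world [0.516  0.2132 0.1102] tool [20.8 -1.3]
```

send_rows(motion=[{"x": 0.12,"y": 0.13,"z": 1,"rx": 0,"ry": 0,"rz": 0,"jaw": 2},{"x": 0,"y": 0,"z": 2,"rx": 0,"ry": 0,"rz": 0,"jaw": 2},{"x": 0,"y": 0,"z": 2,"rx": 0,"ry": 0,"rz": 0,"jaw": 2},{"x": 0,"y": 0,"z": 1,"rx": 0,"ry": 0,"rz": 0,"jaw": 2},{"x": 0,"y": 0,"z": 0.5,"rx": 0,"ry": 0,"rz": 0,"jaw": 2}])

```text
clock: 7.2
tool_pos: [0.5351, 0.2104, 0.1163]
eef_rot: [0.153, 0.988, -0.001, -0.001]
contact_force: [-1.2, -0.3, -2.4]
opening: 0.333
finger_force: 49.9
```

send_rows(motion=[{"x": 0,"y": 0,"z": 0.3,"rx": 0,"ry": 0,"rz": 0,"jaw": 2},{"x": 0,"y": 0,"z": 0,"rx": 0,"ry": 0,"rz": 0,"jaw": 2},{"x": 0,"y": 0,"z": 0,"rx": 0,"ry": 0,"rz": 0,"jaw": 2},{"x": 0,"y": 0,"z": 0,"rx": 0,"ry": 0,"rz": 0,"jaw": 2},{"x": 0,"y": 0,"z": 0,"rx": 0,"ry": 0,"rz": 0,"jaw": 2}])

```text
clock: 7.7
tool_pos: [0.5361, 0.2111, 0.1152]
eef_rot: [0.153, 0.988, 0.0, 0.0]
contact_force: [-0.2, 0.3, -2.3]
opening: 0.332
finger_force: 49.9
```

```bash
python3 - <<'E'
from plant import *
from h import *
go(get_state(),.5363,.2082,.106,72.4)
w=snapshot('wrist');pickle.dump(w,open('w3.pkl','wb'))
c=w['img'][100:220,155:355,::-1];c=cv2.convertScaleAbs(c,alpha=1.5,beta=10);cv2.imwrite('pics/w3.png',cv2.resize(c,(800,480),interpolation=cv2.INTER_CUBIC))
E
```

```text
tool y deg 72.37 rz -0.0005 tilt [0.0009 0.0004] shift cm [-0.1  -0.27  0.92] F [-0.19  0.33 -2.34] Mo [-0.01  0.02  0.  ] pos [0.5361 0.2111 0.1152]
```

View pics/w3.png

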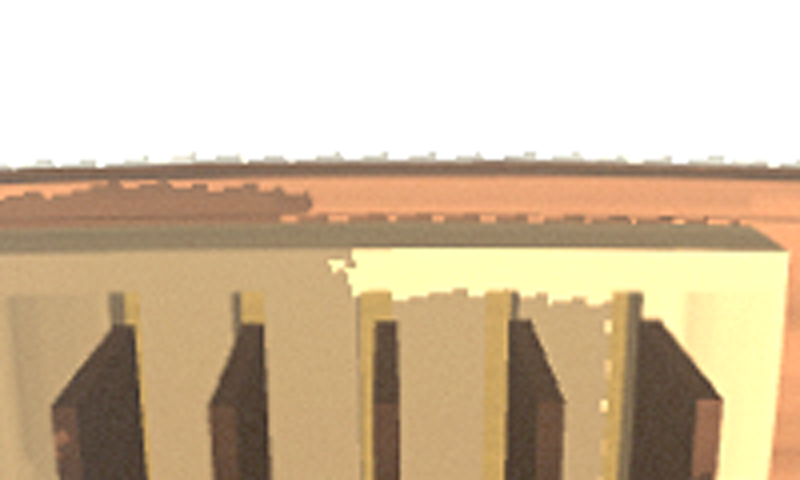

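The crop shows slots at x≈124, 248, 376, 502 and 628 (rim y=293) and tip ends at x≈123, 254, 386, 520 and 649 (y=323).

```bash
python3 - <<'E'
from plant import *
from m import *
w=pickle.load(open('w3.pkl','rb'));s=get_state()
rel(w,s,(155,100),4,[(124,293),(248,293),(376,293),(502,293),(628,293)],[(123,324),(254,323),(386,322),(520,321),(649,321)],s['tool_pos'][2]-.0725)
E
```

```text
slots [[24.2, -50.9], [24.0, -27.0], [23.9, -2.9], [24.0, 20.8], [24.1, 44.9]]
 mean world [0.5123 0.2155 0.034 ] tool [24. -3.]
tips [[20.5, -49.4], [20.6, -25.0], [20.7, -1.0], [20.9, 23.4], [21.0, 47.4]]
 mean world [0.516  0.2165 0.0426] tool [20.7 -0.9]
```

send_rows(motion=[{"x": 0,"y": -0.2,"z": 0,"rx": 0,"ry": 0,"rz": 0.003,"jaw": 2},{"x": 0,"y": 0,"z": 0.2,"rx": 0,"ry": 0,"rz": 0,"jaw": 2},{"x": 0,"y": 0,"z": 0.2,"rx": 0,"ry": 0,"rz": 0,"jaw": 2},{"x": 0,"y": 0,"z": 0.1,"rx": 0,"ry": 0,"rz": 0,"jaw": 2},{"x": 0,"y": 0,"z": 0.1,"rx": 0,"ry": 0,"rz": 0,"jaw": 2}])

```text
clock: 8.25
tool_pos: [0.5351, 0.2091, 0.1085]
eef_rot: [0.155, 0.988, 0.0, -0.0]
contact_force: [-0.2, 0.9, -2.3]
opening: 0.335
finger_force: 49.9
```

send_rows(motion=[{"x": 0,"y": 0,"z": 0.1,"rx": 0,"ry": 0,"rz": 0,"jaw": 2},{"x": 0,"y": 0,"z": 0.1,"rx": 0,"ry": 0,"rz": 0,"jaw": 2},{"x": 0,"y": 0,"z": 0.1,"rx": 0,"ry": 0,"rz": 0,"jaw": 2},{"x": 0,"y": 0,"z": 0,"rx": 0,"ry": 0,"rz": 0,"jaw": 2},{"x": 0,"y": 0,"z": 0,"rx": 0,"ry": 0,"rz": 0,"jaw": 2}])

```text
clock: 8.75
tool_pos: [0.5352, 0.209, 0.1057]
eef_rot: [0.155, 0.988, 0.0, 0.0]
contact_force: [-0.2, 0.1, -1.9]
opening: 0.336
finger_force: 49.9
```

```bash
python3 - <<'E'
from plant import *
from h import *
go(get_state(),.5363,.2082,.106,72.4)
E
```

```text
tool y deg 72.19 rz -0.0036 tilt [0.     0.0001] shift cm [-0.13 -0.05 -0.03] F [-0.18  0.08 -1.94] Mo [ 0.02 -0.06 -0.04] pos [0.5352 0.209  0.1057]
```

send_rows(motion=[{"x": 0,"y": 0,"z": 0.05,"rx": 0,"ry": 0,"rz": 0,"jaw": 2},{"x": 0,"y": 0,"z": 0.05,"rx": 0,"ry": 0,"rz": 0,"jaw": 2},{"x": 0,"y": 0,"z": 0.05,"rx": 0,"ry": 0,"rz": 0,"jaw": 2},{"x": 0,"y": 0,"z": 0.05,"rx": 0,"ry": 0,"rz": 0,"jaw": 2},{"x": 0,"y": 0,"z": 0,"rx": 0,"ry": 0,"rz": 0,"jaw": 2}])

```text
clock: 9.25
tool_pos: [0.5352, 0.2091, 0.1036]
eef_rot: [0.155, 0.988, 0.0, -0.0]
contact_force: [-0.0, 0.1, -2.1]
opening: 0.336
finger_force: 49.9
```

send_rows(motion=[{"x": 0,"y": 0,"z": 0.05,"rx": 0,"ry": 0,"rz": 0,"jaw": 2},{"x": 0,"y": 0,"z": 0.05,"rx": 0,"ry": 0,"rz": 0,"jaw": 2},{"x": 0,"y": 0,"z": 0.05,"rx": 0,"ry": 0,"rz": 0,"jaw": 2},{"x": 0,"y": 0,"z": 0.05,"rx": 0,"ry": 0,"rz": 0,"jaw": 2},{"x": 0,"y": 0,"z": 0,"rx": 0,"ry": 0,"rz": 0,"jaw": 2}])

```text
clock: 9.75
tool_pos: [0.5352, 0.209, 0.1016]
eef_rot: [0.155, 0.988, 0.0, -0.0]
contact_force: [0.5, 0.2, -1.6]
opening: 0.338
finger_force: 49.9
```

send_rows(motion=[{"x": 0,"y": 0,"z": 0.05,"rx": 0,"ry": 0,"rz": 0,"jaw": 2},{"x": 0,"y": 0,"z": 0.05,"rx": 0,"ry": 0,"rz": 0,"jaw": 2},{"x": 0,"y": 0,"z": 0.05,"rx": 0,"ry": 0,"rz": 0,"jaw": 2},{"x": 0,"y": 0,"z": 0,"rx": 0,"ry": 0,"rz": 0,"jaw": 2},{"x": 0,"y": 0,"z": 0,"rx": 0,"ry": 0,"rz": 0,"jaw": 2}])

```text
clock: 10.25
tool_pos: [0.5352, 0.209, 0.1002]
eef_rot: [0.155, 0.988, 0.0, -0.0]
contact_force: [0.4, 1.0, -1.7]
opening: 0.337
finger_force: 49.9
```

The fins are about 6 mm into the slots with no contact force. I'll carry on down toward the lifter bar.

send_rows(motion=[{"x": 0,"y": 0,"z": 0.1,"rx": 0,"ry": 0,"rz": 0,"jaw": 2},{"x": 0,"y": 0,"z": 0.1,"rx": 0,"ry": 0,"rz": 0,"jaw": 2},{"x": 0,"y": 0,"z": 0.1,"rx": 0,"ry": 0,"rz": 0,"jaw": 2},{"x": 0,"y": 0,"z": 0.1,"rx": 0,"ry": 0,"rz": 0,"jaw": 2},{"x": 0,"y": 0,"z": 0.1,"rx": 0,"ry": 0,"rz": 0,"jaw": 2}])

```text
clock: 10.75
tool_pos: [0.5353, 0.2091, 0.0951]
eef_rot: [0.155, 0.988, 0.0, 0.0]
contact_force: [-0.3, -0.6, -2.5]
opening: 0.334
finger_force: 49.9
```

send_rows(motion=[{"x": 0,"y": 0,"z": 0.05,"rx": 0,"ry": 0,"rz": 0,"jaw": 2},{"x": 0,"y": 0,"z": 0.05,"rx": 0,"ry": 0,"rz": 0,"jaw": 2},{"x": 0,"y": 0,"z": 0.05,"rx": 0,"ry": 0,"rz": 0,"jaw": 2},{"x": 0,"y": 0,"z": 0.05,"rx": 0,"ry": 0,"rz": 0,"jaw": 2},{"x": 0,"y": 0,"z": 0.05,"rx": 0,"ry": 0,"rz": 0,"jaw": 2}])

```text
clock: 11.25
tool_pos: [0.5352, 0.2091, 0.0927]
eef_rot: [0.155, 0.988, 0.0, -0.0]
contact_force: [-1.2, -0.6, 2.0]
opening: 0.335
finger_force: 49.9
```

send_rows(motion=[{"x": 0,"y": 0,"z": 0.05,"rx": 0,"ry": 0,"rz": 0,"jaw": 2},{"x": 0,"y": 0,"z": 0.05,"rx": 0,"ry": 0,"rz": 0,"jaw": 2},{"x": 0,"y": 0,"z": 0.05,"rx": 0,"ry": 0,"rz": 0,"jaw": 2},{"x": 0,"y": 0,"z": 0.05,"rx": 0,"ry": 0,"rz": 0,"jaw": 2},{"x": 0,"y": 0,"z": 0.05,"rx": 0,"ry": 0,"rz": 0,"jaw": 2}])

```text
clock: 11.75
tool_pos: [0.5353, 0.209, 0.091]
eef_rot: [0.155, 0.988, 0.0, 0.0]
contact_force: [-2.5, -0.8, 6.2]
opening: 0.339
finger_force: 49.9
```

send_rows(motion=[{"x": 0,"y": 0,"z": 0.05,"rx": 0,"ry": 0,"rz": 0,"jaw": 2},{"x": 0,"y": 0,"z": 0.05,"rx": 0,"ry": 0,"rz": 0,"jaw": 2},{"x": 0,"y": 0,"z": 0.05,"rx": 0,"ry": 0,"rz": 0,"jaw": 2},{"x": 0,"y": 0,"z": 0.05,"rx": 0,"ry": 0,"rz": 0,"jaw": 2},{"x": 0,"y": 0,"z": 0.05,"rx": 0,"ry": 0,"rz": 0,"jaw": 2}])

```text
clock: 12.25
tool_pos: [0.5354, 0.209, 0.0886]
eef_rot: [0.155, 0.988, 0.0, 0.0]
contact_force: [-2.0, -0.2, 6.6]
opening: 0.333
finger_force: 49.9
```

send_rows(motion=[{"x": 0,"y": 0,"z": 0.05,"rx": 0,"ry": 0,"rz": 0,"jaw": 2},{"x": 0,"y": 0,"z": 0.05,"rx": 0,"ry": 0,"rz": 0,"jaw": 2},{"x": 0,"y": 0,"z": 0.05,"rx": 0,"ry": 0,"rz": 0,"jaw": 2},{"x": 0,"y": 0,"z": 0,"rx": 0,"ry": 0,"rz": 0,"jaw": 2},{"x": 0,"y": 0,"z": 0,"rx": 0,"ry": 0,"rz": 0,"jaw": 2}])

```text
clock: 12.75
tool_pos: [0.5353, 0.2091, 0.087]
eef_rot: [0.155, 0.988, 0.0, 0.0]
contact_force: [-2.0, -0.2, 5.4]
opening: 0.332
finger_force: 49.9
```

send_rows(motion=[{"x": 0,"y": 0,"z": 0.04,"rx": 0,"ry": 0,"rz": 0,"jaw": 2},{"x": 0,"y": 0,"z": 0.04,"rx": 0,"ry": 0,"rz": 0,"jaw": 2},{"x": 0,"y": 0,"z": 0.04,"rx": 0,"ry": 0,"rz": 0,"jaw": 2},{"x": 0,"y": 0,"z": 0.02,"rx": 0,"ry": 0,"rz": 0,"jaw": 2},{"x": 0,"y": 0,"z": 0,"rx": 0,"ry": 0,"rz": 0,"jaw": 2}])

```text
clock: 13.25
tool_pos: [0.5353, 0.2091, 0.0856]
eef_rot: [0.155, 0.988, 0.0, 0.0]
contact_force: [-1.0, -1.0, 5.6]
opening: 0.34
finger_force: 49.9
```

send_rows(motion=[{"x": 0,"y": 0,"z": 0.02,"rx": 0,"ry": 0,"rz": 0,"jaw": 2},{"x": 0,"y": 0,"z": 0.02,"rx": 0,"ry": 0,"rz": 0,"jaw": 2},{"x": 0,"y": 0,"z": 0.02,"rx": 0,"ry": 0,"rz": 0,"jaw": 2},{"x": 0,"y": 0,"z": 0,"rx": 0,"ry": 0,"rz": 0,"jaw": 2},{"x": 0,"y": 0,"z": 0,"rx": 0,"ry": 0,"rz": 0,"jaw": 2}])

```text
clock: 13.75
tool_pos: [0.5353, 0.2091, 0.085]
eef_rot: [0.155, 0.988, 0.0, 0.0]
contact_force: [-1.8, -1.6, 5.8]
opening: 0.336
finger_force: 49.9
```

send_rows(motion=[{"x": 0,"y": 0,"z": 0.02,"rx": 0,"ry": 0,"rz": 0,"jaw": 2},{"x": 0,"y": 0,"z": 0.02,"rx": 0,"ry": 0,"rz": 0,"jaw": 2},{"x": 0,"y": 0,"z": 0.02,"rx": 0,"ry": 0,"rz": 0,"jaw": 2},{"x": 0,"y": 0,"z": 0,"rx": 0,"ry": 0,"rz": 0,"jaw": 2},{"x": 0,"y": 0,"z": 0,"rx": 0,"ry": 0,"rz": 0,"jaw": 2}])

```text
clock: 14.25
tool_pos: [0.5353, 0.2091, 0.0846]
eef_rot: [0.155, 0.988, 0.0, 0.0]
contact_force: [-1.3, -1.3, 7.6]
opening: 0.33
finger_force: 49.9
```

send_rows(motion=[{"x": 0,"y": 0,"z": 0.03,"rx": 0,"ry": 0,"rz": 0,"jaw": 2},{"x": 0,"y": 0,"z": 0.02,"rx": 0,"ry": 0,"rz": 0,"jaw": 2},{"x": 0,"y": 0,"z": 0,"rx": 0,"ry": 0,"rz": 0,"jaw": 2},{"x": 0,"y": 0,"z": 0,"rx": 0,"ry": 0,"rz": 0,"jaw": 2},{"x": 0,"y": 0,"z": 0,"rx": 0,"ry": 0,"rz": 0,"jaw": 2}])

```text
clock: 14.75
tool_pos: [0.5354, 0.209, 0.0846]
eef_rot: [0.155, 0.988, 0.0, 0.0]
contact_force: [-2.8, -0.9, 11.9]
opening: 0.335
finger_force: 49.9
```

It stopped at 0.0846 m, as expected for fully home, and the force is rising. One small press to confirm, then unload and release.

send_rows(motion=[{"x": 0,"y": 0,"z": 0.03,"rx": 0,"ry": 0,"rz": 0,"jaw": 2},{"x": 0,"y": 0,"z": 0.02,"rx": 0,"ry": 0,"rz": 0,"jaw": 2},{"x": 0,"y": 0,"z": 0,"rx": 0,"ry": 0,"rz": 0,"jaw": 2},{"x": 0,"y": 0,"z": 0,"rx": 0,"ry": 0,"rz": 0,"jaw": 2},{"x": 0,"y": 0,"z": 0,"rx": 0,"ry": 0,"rz": 0,"jaw": 2}])

```text
clock: 15.25
tool_pos: [0.5354, 0.2091, 0.0845]
eef_rot: [0.155, 0.988, 0.0, 0.001]
contact_force: [-3.6, -1.6, 15.3]
opening: 0.335
finger_force: 49.9
```

send_rows(motion=[{"x": 0,"y": 0,"z": -0.08,"rx": 0,"ry": 0,"rz": 0,"jaw": 2},{"x": 0,"y": 0,"z": 0,"rx": 0,"ry": 0,"rz": 0,"jaw": 3.5},{"x": 0,"y": 0,"z": 0,"rx": 0,"ry": 0,"rz": 0,"jaw": 5},{"x": 0,"y": 0,"z": 0,"rx": 0,"ry": 0,"rz": 0,"jaw": 6},{"x": 0,"y": 0,"z": 0,"rx": 0,"ry": 0,"rz": 0,"jaw": 6}])

```text
clock: 15.75
tool_pos: [0.5353, 0.2091, 0.0832]
eef_rot: [0.155, 0.988, 0.0, -0.0]
contact_force: [-0.6, -0.6, -0.4]
opening: 0.645
finger_force: 0.0
```

send_rows(motion=[{"x": 0,"y": 0,"z": -0.5,"rx": 0,"ry": 0,"rz": 0,"jaw": 7},{"x": 0,"y": 0,"z": -2,"rx": 0,"ry": 0,"rz": 0,"jaw": 7},{"x": 0,"y": 0,"z": -4,"rx": 0,"ry": 0,"rz": 0,"jaw": 7},{"x": 0,"y": 0,"z": -4,"rx": 0,"ry": 0,"rz": 0,"jaw": 7},{"x": 0,"y": 0,"z": -2,"rx": 0,"ry": 0,"rz": 0,"jaw": 7}])

```text
clock: 16.25
tool_pos: [0.5365, 0.2097, 0.2119]
eef_rot: [0.155, 0.988, 0.001, 0.002]
contact_force: [0.2, 0.6, 0.6]
opening: 0.795
finger_force: 0.0
```

```bash
python3 - <<'E'
from plant import *
from h import *
w=snapshot('side');w2=snapshot('wrist')
a=cv2.resize(w['img'][200:350,190:310,::-1],(400,500));b=cv2.resize(w2['img'][...,::-1],(400,300))
cv2.imwrite('pics/end.png',np.hstack([a,np.vstack([b,np.zeros((200,400,3),np.uint8)])]))
E
```

```text
(no output)
```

View pics/end.png

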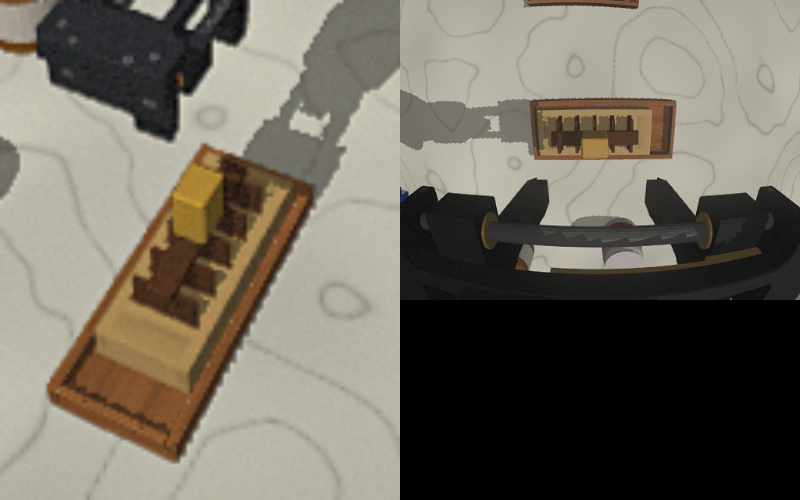

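The divider stands upright in the rail (handle at (198,200) in the side crop), all five fins are in their slots, and the gripper is clear above.

```bash
python3 -c "
from plant import *
print(finish_job())"
```

```text
the job is handed in; nothing more can be done
None
```

The divider is in the rail with all five fins in their slots, pressed against the lifter bar's stop (about 15 N net at the wrist) and released; I handed the job in at about 16 s, and no verdict was shown.

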